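# Push the scale into its weighing corner and tare it

### The arm

A 6-joint arm with a two-finger parallel gripper is mounted at the origin on the work surface. World frame = base frame: x ahead of the robot, y to its left, z up, the work surface at z = 0. Lengths are in m, angles in rad, forces in N, time in s.
With the tool pointing down it reaches from about 0.35 to 0.875 m from the base axis. Payload 4.2 kg.
Tool frame: the origin (TCP) lies at the very end of the fingers, on their centre line; the grasp point (between the pads) lies 19 mm behind it; z points along the fingers, y is the line along which they close (so a half turn about z gives the same grasp; the last joint's range is limited). The gripper opens to 87 mm and grips with 3 to 60 N. Pads are 19 mm wide; open, the fingers measure 117 mm over their backs; the gripper's body (75 mm by 190 mm) begins 51 mm behind the grasp point.
Start: joints at [1.433, 0.385, 0.008, 0, -1.194, -0.259], TCP at [0.242, 0.576, 0.223] pointing down, gripper open.
Joint ranges: [-3.14, 3.14], [-1.21, 2.06], [-1.07, 1.41], [-3.16, 2.05], [-2.99, -0.16], [-3.1, 3.1]. Speed limits (rad/s): [2.79, 2.79, 3.14, 3.14, 3.14, 3.14].

### API

Orientations are given as a unit quaternion [x, y, z, w].
In Python, from station import bot gives the robot as it stands. The module is installed in compiled form; this text tells all that it offers. Calls block until the motion is done:
- bot.move_to(position, orientation): joint-space move of the TCP to a pose.
- bot.move_straight(position, rot=None, feed=0.15, stop_force=None): straight line of the TCP; rot=None keeps the orientation; feed is the mean speed in m/s. With stop_force (N) it stops when the force on the tool has changed by that much, and returns True; else False.
- bot.goto_joints(angles): joint-space move.
- bot.command_gripper(opening): opening from 0.0 (shut) to 1.0 (fully open); the grip force is fixed at half the most; returns when the fingers have stopped.
- bot.pause(seconds).
- bot.ik(position, orientation): joint angles nearest the present ones, or None.
- bot.read_state(): the state.
- bot.get_image(name): name is "scene" or "side" or "wrist"; returns a dict with "color" (420x560x3 uint8, red, green, blue), "fx", "fy", "cx", "cy" (pixels), "distortion" ([k1, k2, p1, p2, k3] as OpenCV has them; the pictures are not rectified), "rvec" (rotation vector, rad) and "tvec" (3), from world to camera coordinates, as OpenCV has them; the wrist camera has in their place "T_tool_cam" (4x4, takes a point from camera to tool coordinates, whose origin is the TCP and whose axes are the flange's). Camera axes: x right, y down, z forward; pixel columns grow to the right and rows downward; lengths in m; the calibration is good to about 2 mm. A picture is of the moment at which its call begins: read the wrist's pose just before it. There is no depth.
A pose or a line that the arm cannot do raises bot.PlanningError and nothing moves.
- bot.job_done(): hands the job in; it is judged then, once.
The state is a dict: "time_s": time; "joint_positions": joint angles; "joint_vel": joint speeds; "joint_torque": joint torques, N m; "tool_pos": TCP position; "tcp_rot": TCP orientation; "ft_force": force on the tool from outside, world axes, zero at the start; "torque": the same for the moment, N m; "gripper_width": opening from 0.0 (shut) to 1.0 (fully open); "gripper_force": force on a finger pad.
Only numpy, scipy, OpenCV 4.12 (cv2) and the standard library are available. Lean on these libraries where they do the work, as an engineer would, in place of code of your own. Each camera call takes 0.05 s, during which the arm holds its last target. There are 200 camera calls.

### The job

Push the kitchen scale along the bench, with the empty tub left standing on it, until it sits squarely in the corner of the two wooden battens, its back edge against the longer batten and its left side against the shorter one. Then press the round tare key on its front panel fully down and let it go, leaving the scale in the corner; do not press the square power key. Only push and press: do not lift or grip anything, and leave the jar, the bottles and the spoon where they are.

Things in the scene. Friction and masses are not known exactly. Their poses are not given: they have to be found in the camera images.
- scale: Loose white kitchen scale, 0.5-0.8 kg. Base 180 (its x) by 160 (its y) by 28 mm high, upright sides; steel plate on top, 118 by 146 mm, reaching 34 mm height, centred 23 mm towards the back. Origin: centre of the underside; x from front panel to back edge, y to its left side, z up. The front panel, x = -90 to -36 mm of the top, has a display in the middle and two keys.
- scale_back (a point): Middle of the scale's back edge face, at scale x = +90 mm, 14 mm up.
- scale_left (a point): Middle of the scale's left side face, at scale y = +80 mm, 14 mm up.
- plate_mid (a point): Centre of the top of the weighing plate, at scale x = +23 mm, 34 mm up.
- corner: Fixed stop of two dark wooden battens 22 mm wide, 24 mm high. Origin: inner corner, on the bench. Longer batten: inner face x = 0, from y = -240 to +22 mm. Shorter: inner face y = 0, from x = -150 to 0. x points away from the robot, y left (turned up to 0.12 rad). The scale belongs at negative x and y: seated, its origin is at x = -90, y = -80 mm here, axes parallel.
- tare_top (a point): Top centre of the round grey tare key, 24 mm diameter, at scale x = -64, y = -52 mm (right end of the front panel), 34 mm above the bench when up.
- tare (a joint): Tare key travel: 0 up, 0.004 m fully down; spring key, starts to move at about 0.8 N, bottoms at about 3.6 N, comes back up by itself.
- power_top (a point): Top centre of the square grey power key, 23 mm wide, at scale x = -64, y = +52 mm (left end of the front panel), 34 mm above the bench. Not to be pressed.
- power (a joint): Power key travel: 0 up, 0.004 m fully down, same spring as the tare key.
- tub_mid (a point): Centre of the open clear plastic tub, 85 by 85 by 36 mm high, 3 mm walls, 60 g, standing loose on the weighing plate; its rim is 70 mm above the bench. z is up along its walls.
- jar_mid (a point): Centre of a white jar with lid, 64 mm diameter, 85 mm high, standing to the left of the corner. Leave alone.
- flask_mid (a point): Centre of an amber bottle, 46 mm diameter, 130 mm high, standing to the right of the battens. Leave alone.
- dropper_mid (a point): Centre of a small white bottle with black cap, 36 mm diameter, 100 mm high, standing on the right, nearer the robot. Leave alone.
- spoon_grip (a point): Middle of the handle of a wooden spoon lying on the bench at the left front. Leave alone.
Things that resemble listed ones, but are neither listed nor needed, are in the scene too. Several things look just like the scale: the one meant starts nearest to the robot's base. Leave any turquoise look-alike of the part that bears tub_mid alone.

How it is judged:
By the outcome, as a careful person would: the job done as asked, in the order asked, and still so for the second after the job is handed in, with the robot touching nothing.
It also fails if it takes over 58 s, if anything falls off the work surface, if the arm or the gripper's body presses on something with over 40 N, if the wrist force passes 120 N, or if a joint passes its speed limit or range.

## Working session

There is one attempt and no reset: what is moved stays moved. The work goes in short steps, each a Python script; the robot and the scene stay as the last script left them, time stands still between calls to the robot, and variables do not carry over. Pictures are saved under pics/ and viewed, at most 10 in all, crops included, and the job is handed in when it is done.

```bash
mkdir -p pics; cat > h.py <<'E'
import numpy as np, cv2
from station import bot
def cam(im):
    K=np.array([[im["fx"],0,im["cx"]],[0,im["fy"],im["cy"]],[0,0,1.]]);d=np.array(im["distortion"],float)
    R=cv2.Rodrigues(np.array(im["rvec"],float))[0];t=np.array(im["tvec"],float).ravel()
    return K,d,R,t
def ray(im,px,z):
    """pixels -> points on plane z"""
    K,d,R,t=cam(im)
    u=cv2.undistortPoints(np.array(px,float).reshape(-1,1,2),K,d).reshape(-1,2)
    D=np.c_[u,np.ones(len(u))]@R; c=-R.T@t
    return c+D*((z-c[2])/D[:,2])[:,None]
def proj(im,P):
    K,d,R,t=cam(im)
    return cv2.projectPoints(np.array(P,float).reshape(-1,1,3),cv2.Rodrigues(R)[0],t,K,d)[0].reshape(-1,2)
def save(im,n): cv2.imwrite(f"pics/{n}.png",cv2.cvtColor(im["color"],cv2.COLOR_RGB2BGR))
E
python3 - <<'E'
from h import *
import pickle
for n in("scene","side"):
    im=bot.get_image(n);save(im,n);pickle.dump(im,open(n+".pkl","wb"))
    K,d,R,t=cam(im);print(n,-R.T@t,K[0,0],d)
print(bot.read_state())
E
```

```text
scene [ 1.16890208 -0.35654697  0.97420167] 382.2449130124035 [-0.08776552  0.          0.          0.          0.        ]
side [-0.01194662 -0.70796204  0.93876752] 445.19971684022164 [-0.14696197  0.          0.          0.          0.        ]
{'time_s': 0.1, 'joint_positions': array([ 1.43260472e+00,  3.85477088e-01,  6.79599715e-03, -4.88920151e-04,
       -1.19400921e+00, -2.58609502e-01]), 'joint_vel': array([-0.00020067, -0.00275246,  0.00376972,  0.00011876, -0.00072532,
       -0.00147408]), 'joint_torque': array([-7.37203254e-05, -3.91688526e+01,  1.87935501e+01,  4.23192590e+00,
        1.34804577e-02, -6.97697396e-05]), 'tool_pos': array([0.24130102, 0.57596162, 0.22157566]), 'tcp_rot': array([ 9.80364845e-01, -1.97189813e-01, -1.69831883e-04,  9.58944429e-04]), 'ft_force': array([ 0.30549933, -0.22340788,  0.42677937]), 'torque': array([0.02345224, 0.00478479, 0.03268508]), 'gripper_force': 0.0, 'gripper_width': 1.001349086009972}
```

View pics/scene.png

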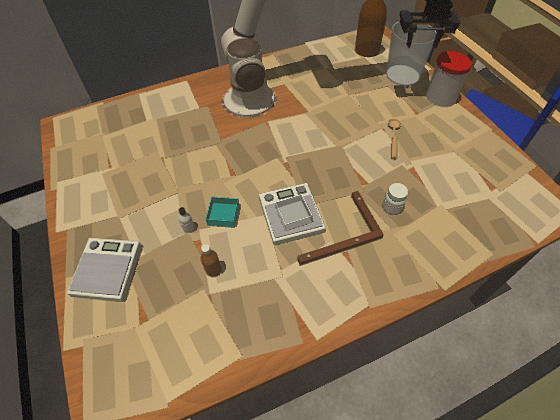

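View pics/side.png

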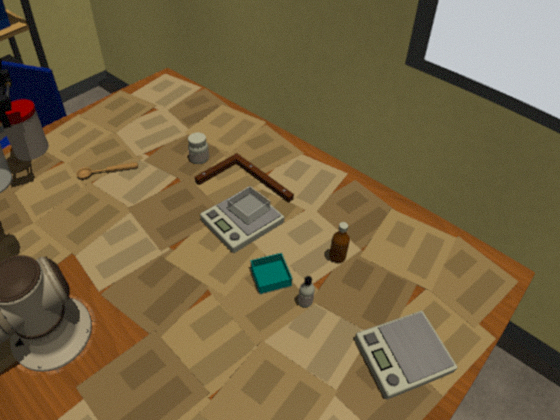

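The scene view shows two scales, at (292,212) with the clear tub and at (105,268). The first is nearer the base (248,100) and carries the tub, so it is the one meant. The turquoise tub at (223,212) is the look-alike. The battens meet at about (380,237) in scene and (237,157) in side. I'll confirm this in one enlarged crop.

```bash
python3 - <<'E'
from h import *
a=cv2.imread("pics/scene.png")[170:270,250:390];b=cv2.imread("pics/side.png")[145:255,190:305]
a=cv2.resize(a,None,fx=4,fy=4,interpolation=cv2.INTER_CUBIC)[:, :]
b=cv2.resize(b,None,fx=4,fy=4,interpolation=cv2.INTER_CUBIC)
cv2.imwrite("pics/a.png",a);cv2.imwrite("pics/b.png",b)
E
```

```text
(no output)
```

View pics/a.png

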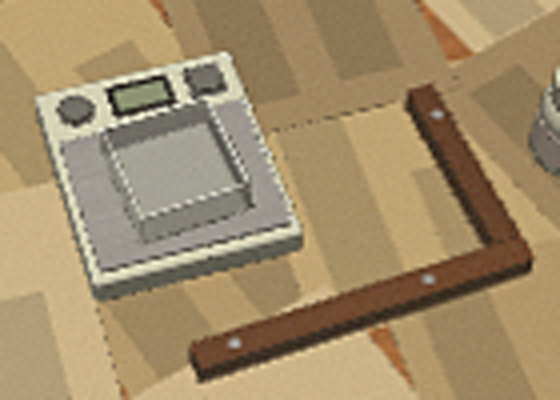

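View pics/b.png

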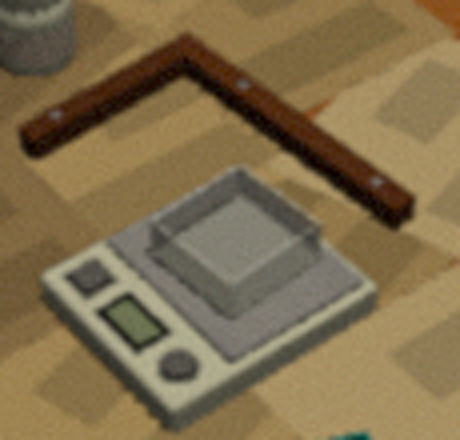

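The crops confirm it: round tare key at the front right, square power key at the front left, clear tub on the plate. The inner corner of the battens is at scene crop (490,243). Next I cast the corners from both views.

```bash
python3 - <<'E'
from h import *
import pickle
S=pickle.load(open("scene.pkl","rb"));D=pickle.load(open("side.pkl","rb"))
f=lambda im,o,p,z:ray(im,np.array(p)/4.+o-.375,z)[:,:2]
so=np.array([250,170]);do=np.array([190,145])
def fit(P,M): # model->world
    a=P-P.mean(0);b=M-M.mean(0);th=np.arctan2((b[:,0]*a[:,1]-b[:,1]*a[:,0]).sum(),(a*b).sum())
    R=np.array([[np.cos(th),-np.sin(th)],[np.sin(th),np.cos(th)]]);t=P.mean(0)-R@M.mean(0)
    return t.round(4),th.round(4),((P-(M@R.T+t))*1000).round(1).tolist()
M=np.array([[-.09,-.08],[-.09,.08],[.09,.08],[.09,-.08]])
print("scale scene",fit(f(S,so,[[37,97],[230,53],[302,236],[97,283]],.028),M))
print("scale side",fit(f(D,do,[[175,412],[42,283],[377,285]],.028),M[[0,1,3]]))
C=np.array([[0,0],[0,-.24],[-.15,0]])
print("corner scene",fit(f(S,so,[[490,243],[192,350],[408,97]],.024),C))
print("corner side",fit(f(D,do,[[185,65],[393,213],[30,143]],.024),C))
K=np.array([[-.064,-.052],[-.064,.052]])
print("keys",fit(f(S,so,[[77,110],[206,80]],.034),K),fit(f(D,do,[[178,364],[89,277]],.034),K))
print("tub floor/rim scene",f(S,so,[[103,147],[210,107],[248,185],[138,217]],.07).mean(0), "side",f(D,do,[[151,236],[238,168],[320,234],[234,300]],.07).mean(0))
for n,p in dict(jar=[397,212],flask=[211,272],dropper=[190,230]).items(): print(n,ray(S,[p],0)[0,:2].round(3))
E
```

```text
scale scene (array([ 0.5733, -0.0796]), np.float64(-0.1469), [[2.4, 0.5], [1.5, -2.0], [-1.1, -2.5], [-2.7, 4.0]])
scale side (array([ 0.568, -0.082]), np.float64(-0.1078), [[1.1, 3.4], [0.8, -4.7], [-1.8, 1.3]])
corner scene (array([0.7372, 0.11  ]), np.float64(-0.0622), [[-4.3, -2.1], [0.4, 1.8], [3.9, 0.3]])
corner side (array([0.7286, 0.1078]), np.float64(-0.0779), [[-3.3, -5.8], [2.1, 2.8], [1.2, 2.9]])
keys (array([ 0.5743, -0.0806]), np.float64(-0.1409), [[0.0, 0.2], [-0.0, -0.2]]) (array([ 0.5679, -0.0812]), np.float64(-0.1273), [[0.1, 0.4], [-0.1, -0.4]])
tub floor/rim scene [ 0.60238341 -0.08610173] side [ 0.5868327  -0.09210631]
jar [0.696 0.225]
flask [ 0.655 -0.364]
dropper [ 0.495 -0.38 ]
```

```bash
cat >> h.py <<'E'
from scipy.spatial.transform import Rotation as Ro
C0=np.array([.733,.109]);TH=-.07
def w(p,z,th=None):  # corner frame -> world
    c,s=np.cos(TH),np.sin(TH);return [C0[0]+c*p[0]-s*p[1],C0[1]+s*p[0]+c*p[1],z]
def loc(P):
    c,s=np.cos(TH),np.sin(TH);d=np.array(P[:2])-C0;return np.array([c*d[0]+s*d[1],-s*d[0]+c*d[1]])
def down(a):  # tool down, closing line (tool y) at world angle a
    y=np.array([np.cos(a),np.sin(a),0]);z=np.array([0,0,-1.]);return Ro.from_matrix(np.c_[np.cross(y,z),y,z]).as_quat()
def best(pos,a):  # of the two half-turn choices the one nearest the present joints
    q0=bot.read_state()["joint_positions"];c=[]
    for k in(0,np.pi):
        j=bot.ik(pos,down(a+k))
        if j is not None:c.append((np.abs(np.array(j)-q0).max(),a+k))
    return down(min(c)[1])
def st(m=""):
    s=bot.read_state();print(m,round(s["time_s"],2),"tcp",s["tool_pos"].round(4),"loc",loc(s["tool_pos"]).round(4),"F",s["ft_force"].round(1))
E
python3 - <<'E'
from h import *
import pickle
S=pickle.load(open("scene.pkl","rb"))
print("turq",ray(S,[[207,225],[238,224],[240,199],[212,198]],.03)[:,:2].round(3).tolist())
y=loc([.571,-.081])[1]; print(y,loc([.571,-.081]))
P=w([-.29,y],.09);q=best(P,TH+np.pi/2)
bot.move_to(P,q);st("above")
bot.move_straight(w([-.29,y],.014),feed=.1);st("down")
r=bot.move_straight(w([-.215,y],.014),feed=.05,stop_force=12);st(r)
r=bot.move_straight(w([-.175,y],.014),feed=.03,stop_force=12);st(r)
im=bot.get_image("side");save(im,"s2")
E
```

```text
turq [[0.52, -0.328], [0.554, -0.243], [0.471, -0.206], [0.431, -0.284]]
-0.20086543131680343 [-0.14831412 -0.20086543]
above 2.54 tcp [ 0.4303 -0.0706  0.0902] loc [-0.2894 -0.2003] F [-0.9  0.3 -0.7]
down 3.45 tcp [ 0.4302 -0.0709  0.0143] loc [-0.2895 -0.2007] F [0.2 0.6 0.1]
False 5.1 tcp [ 0.5042 -0.0763  0.0139] loc [-0.2153 -0.2009] F [-4.1 -0.1 -2.3]
True 5.97 tcp [ 0.5274 -0.0782  0.0133] loc [-0.192  -0.2011] F [ 0.3 -1.2 -0.1]
```

View pics/s2.png

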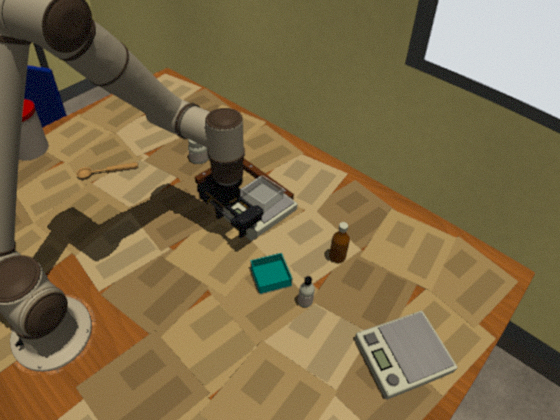

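```bash
python3 - <<'E'
from h import *
bot.move_straight(w([-.21,-.2],.014),feed=.06)
bot.move_straight(w([-.21,-.2],.11),feed=.2)
P=w([-.085,-.31],.11);q=best(P,TH)
bot.move_to(P,q);st("above")
r=bot.move_straight(w([-.085,-.31],.014),feed=.1,stop_force=8);st(r)
if not r:
    r=bot.move_straight(w([-.085,-.2],.014),feed=.05,stop_force=15);st(r)
    r=bot.move_straight(w([-.085,-.155],.014),feed=.03,stop_force=15);st(r)
im=bot.get_image("side");save(im,"s3")
E
```

```text
above 8.27 tcp [ 0.6259 -0.194   0.1089] loc [-0.0857 -0.3097] F [-0.9  0.   0.8]
False 9.38 tcp [ 0.6272 -0.1944  0.0148] loc [-0.0844 -0.31  ] F [0.3 0.3 0.5]
False 11.72 tcp [ 0.6342 -0.0846  0.014 ] loc [-0.0851 -0.2001] F [-0.6 -2.6 -0.7]
True 12.8 tcp [ 0.6359 -0.0519  0.0139] loc [-0.0856 -0.1673] F [ 0.7 -2.   1.1]
```

```bash
python3 - <<'E'
from h import *
import pickle
bot.move_straight(w([-.085,-.19],.014),feed=.06)
bot.move_straight(w([-.085,-.19],.11),feed=.2)
P=w([-.20,-.10],.34);q=best(P,TH+np.pi/2)
bot.move_to(P,q);bot.pause(.3);st()
s=bot.read_state();im=bot.get_image("wrist");save(im,"w1")
T=np.eye(4);T[:3,:3]=Ro.from_quat(s["tcp_rot"]).as_matrix();T[:3,3]=s["tool_pos"]
X=np.linalg.inv(T@np.array(im["T_tool_cam"]));im["rvec"]=cv2.Rodrigues(X[:3,:3])[0];im["tvec"]=X[:3,3]
pickle.dump(im,open("w1.pkl","wb"))
E
```

```text
15.53 tcp [0.5266 0.023  0.3393] loc [-0.1999 -0.1002] F [-0.  -1.6 -0. ]
```

View pics/w1.png

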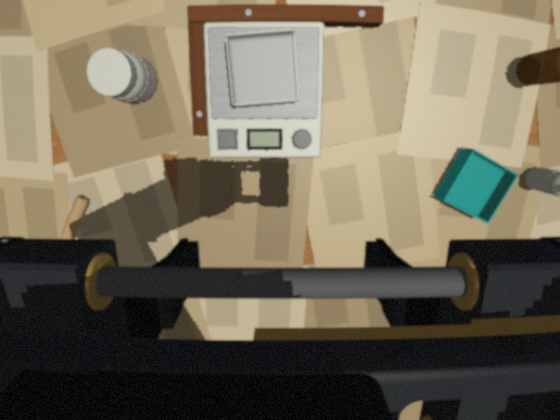

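The wrist view shows the scale in the corner with the tub on the plate. The tare key is at (302,138) and the power key at (227,139). I'll enlarge the image to check the gaps and squareness.

```bash
python3 - <<'E'
from h import *
import pickle
im=pickle.load(open("w1.pkl","rb"))
c=cv2.imread("pics/w1.png")[2:167,182:387];cv2.imwrite("pics/w1c.png",cv2.resize(c,None,fx=3.6,fy=3.6,interpolation=cv2.INTER_CUBIC))
print("tare",ray(im,[[302,138.5]],.034),loc(ray(im,[[302,138.5]],.034)[0]),"power",ray(im,[[227,139]],.034))
P=ray(im,[[209,156],[320,156],[321,24],[206,25]],.028);print([loc(p).round(4).tolist() for p in P])
E
```

```text
tare [[ 0.57058878 -0.01008471  0.034     ]] [-0.15368435 -0.13015257] power [[0.57750091 0.09384493 0.034     ]]
[[-0.1781, 0.0017], [-0.1785, -0.1564], [-0.004, -0.154], [-0.0043, -0.002]]
```

View pics/w1c.png

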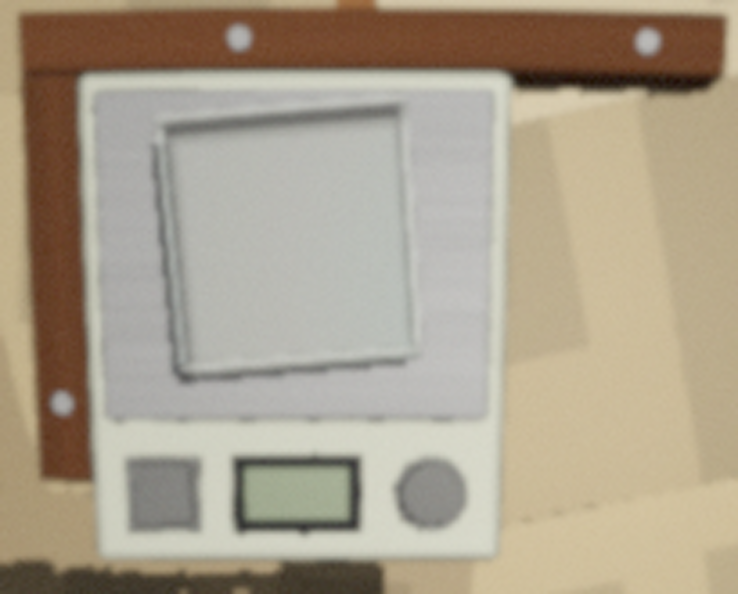

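No gaps show and the measured corners fit the seated pose. I'll give it one gentle squaring nudge from the front, then shut the gripper and press the tare key.

```bash
python3 - <<'E'
from h import *
P=w([-.215,-.085],.10)
bot.move_to(P,best(P,TH+np.pi/2))
bot.move_straight(w([-.215,-.085],.014),feed=.12)
r=bot.move_straight(w([-.175,-.085],.014),feed=.03,stop_force=12);st(r)
bot.move_straight(w([-.215,-.085],.014),feed=.06)
bot.move_straight(w([-.215,-.085],.10),feed=.2)
bot.command_gripper(0.0)
t=[-.154,-.131]
bot.move_straight(w(t,.07),feed=.15)
bot.move_straight(w(t,.042),feed=.06);bot.pause(.3);st("pre")
r=bot.move_straight(w(t,.024),feed=.012,stop_force=8);st(r)
bot.pause(.2);st("hold")
bot.move_straight(w(t,.10),feed=.06)
P=w([-.22,-.10],.34);bot.move_to(P,best(P,TH+np.pi/2));bot.pause(.3);st()
im=bot.get_image("wrist")["color"];c=im[0:170,170:400]
cv2.imwrite("pics/w2c.png",cv2.resize(cv2.cvtColor(c,cv2.COLOR_RGB2BGR),None,fx=3.4,fy=3.4,interpolation=cv2.INTER_CUBIC))
E
```

```text
True 18.27 tcp [0.5357 0.0366 0.0129] loc [-0.1917 -0.086 ] F [-0.1 -0.2  0.5]
pre 22.52 tcp [ 0.5704 -0.0109  0.0423] loc [-0.1538 -0.131 ] F [ 0.7 -0.3 -0.2]
True 23.52 tcp [ 0.5702 -0.0109  0.0305] loc [-0.154 -0.131] F [-1.3  1.2  3.9]
hold 23.72 tcp [ 0.5702 -0.0109  0.0304] loc [-0.154 -0.131] F [-1.6 -0.3  5.4]
 26.32 tcp [0.5066 0.0245 0.3387] loc [-0.2199 -0.1001] F [-0.1 -0.6 -0.8]
```

View pics/w2c.png

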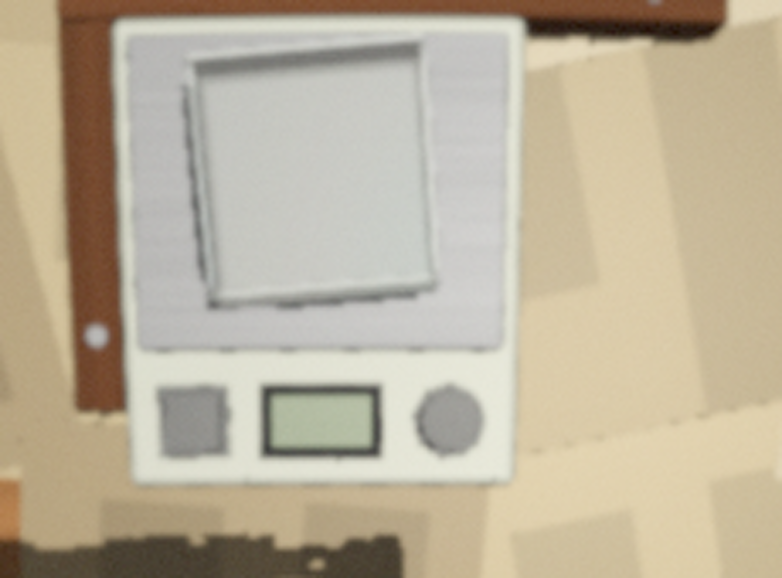

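The scale is still seated with both keys up and the tub standing. The press ended at about 5 N, only just past the bottoming force, so I'll repeat it a little more firmly to be certain, since taring twice does no harm. Then I'll hand in.

```bash
python3 - <<'E'
from h import *
t=[-.154,-.131]
P=w(t,.09);bot.move_to(P,best(P,TH+np.pi/2))
bot.move_straight(w(t,.042),feed=.06);bot.pause(.3)
r=bot.move_straight(w(t,.022),feed=.012,stop_force=15);st(r)
bot.pause(.3);st("hold")
bot.move_straight(w(t,.10),feed=.06)
P=w([-.24,-.10],.34);bot.move_to(P,best(P,TH+np.pi/2));bot.pause(.3);st()
s=bot.read_state();im=bot.get_image("wrist");T=np.eye(4);T[:3,:3]=Ro.from_quat(s["tcp_rot"]).as_matrix();T[:3,3]=s["tool_pos"]
c=im["color"][0:170,170:400];cv2.imwrite("pics/w3c.png",cv2.resize(cv2.cvtColor(c,cv2.COLOR_RGB2BGR),None,fx=3.4,fy=3.4))
E
```

```text
True 29.71 tcp [ 0.5702 -0.0109  0.0304] loc [-0.154 -0.131] F [-1.   0.4  5.2]
hold 30.01 tcp [ 0.5702 -0.0109  0.0304] loc [-0.154 -0.131] F [-1.7  0.4  5.3]
 32.64 tcp [0.4867 0.0259 0.3388] loc [-0.2399 -0.1001] F [ 0.6 -0.9  1.4]
```

View pics/w3c.png

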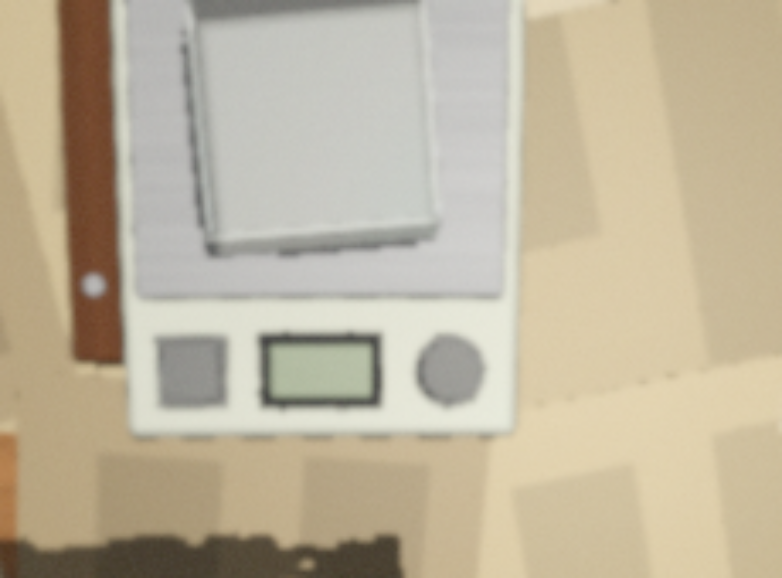

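The second press stopped hard at the same depth (z = 0.0304) with the higher 15 N threshold, so the key bottomed both times. The scale and tub are unchanged and the keys are up.

```bash
python3 -c "
from station import bot
print(bot.job_done())"
```

```text
the job is handed in; nothing more can be done
None
```

The scale sits squarely in the corner with the tub still on it, the tare key was pressed fully down and released (twice, to be sure), the power key and the other items were left alone, and the job was handed in at about 33 s.

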